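# Practice tamp on the sprung tamping trainer

## Task

Do a practice tamp: pick up the coffee tamper with the wooden handle from its cork mat, set its flat base on the blue sprung plate in the steel cup and press squarely down until the plate bottoms out, holding it there for a moment. Then lift off and stand the tamper upright back on the cork mat.

Things in the scene. Friction and masses are not known exactly. Their poses are not given: they have to be found in the camera images.
- tamper_center (a point): Tamper, wooden handle on a flat steel base, upright on the cork mat; 86 mm tall, 0.3 kg. Base: disc 52 mm across, 12 mm thick, tapering to the handle, a cylinder 30 mm across from 26 to 86 mm above the underside. This point: on its axis, 43 mm above the underside; z axis up along the handle. Not the smaller dark tamper with a black handle.
- gauge_rim (a point): Tamping trainer: upright steel cup on a dark round foot 112 mm across, fixed to the worktop. This point: on the cup's axis at rim height, 62 mm above the worktop. The mouth is about 84 mm across inside. A flat blue plate fills the cup; its top is 5 mm below the rim when up, 20 mm below when bottomed out.
- gauge_plate (a joint): How far the blue plate is pressed down, in m: 0 up, 0.015 bottomed out on its stop. A spring pushes back with 6 N at the start of the travel and 13.5 N at the bottom, and returns the plate when released; the tamper's weight alone does not move it.
- mat_top (a point): Round cork mat, 110 mm across and 4 mm thick, fixed to the worktop. This point is the centre of its upper face. The tamper starts on it, near the middle.

How it is judged:
By the outcome, as a careful person would: the job done as asked, in the order asked, and still so for the second after the job is handed in, with the robot touching nothing.
It also fails if it takes over 48 s, if anything falls off the work surface, if the arm or the gripper's body presses on something with over 40 N, if the wrist force passes 120 N, or if a joint passes its speed limit or range.

## Robot

A 7-joint arm with a two-finger parallel gripper is mounted at the origin on a cart in front of the work surface, level with it; the furniture and walls round the work are solid. World frame = base frame: x ahead of the robot, y to its left, z up, the work surface at z = 0. Lengths are in m, angles in rad, forces in N, time in s.
With the tool pointing down it reaches from about 0.425 to 0.875 m from the base axis. Payload 4.7 kg.
Tool frame: the origin (TCP) lies at the very end of the fingers, on their centre line; the grasp point (between the pads) lies 19 mm behind it; x points along the fingers, z is the direction in which the jaws open and shut, and the axes are right-handed (so a half turn about x gives the same grasp; the last joint's range is limited). The gripper opens to 87 mm and grips with 3 to 60 N. Pads are 19 mm wide; open, the fingers measure 117 mm over their backs; the gripper's body (75 mm by 190 mm) begins 51 mm behind the grasp point.
Start: joints at [1.162, 0.321, -0.07, 1.45, 0.023, 1.371, -0.057], TCP at [0.267, -0.593, 0.223] pointing down, gripper open.
Joint ranges: [-2.86, 2.86], [-0.3, 2.09], [-1.38, 1.24], [0.06, 2.45], [-1.56, 4.7], [0.09, 2.05], [-2.69, 2.69]. Speed limits (rad/s): [2.57, 2.57, 3.14, 3.14, 3.14, 3.14, 3.14].

## Interface

Orientations are given as a rotation vector (axis times angle).
In Python, from bench import telemetry, viewer, workorder gives the robot as it stands.
- The arm moves only by the shell command python3 -m creep 'ROWS' [FORCE]. ROWS is JSON, a list of rows, each an object of numbers: "fingers": the opening, from 0 (shut) to 1 (fully open); "x", "y", "z": the shift along the tool's x, y, z in units of 40 mm (1.0 is 40 mm); "twist": the turn about the tool's x in units of 5 degrees (1.0 is 5 degrees). In form: [{"fingers": .., "x": .., "y": .., "z": .., "twist": ..}, ...]. A call has 1 to 20 rows; each row is the pose to reach, as a shift and turn from the pose commanded when the call began, along the tool's axes at that moment; what a row does not reach only later rows make up. A row lasts 1/12 s, in which the tool goes at most 41.7 mm and 7.16 degrees, less where a joint would pass 70% of its speed; a pose out of reach is approached as far as the arm can. A call with a gripper value outside its range is refused whole. The fingers move at their own pace and stop on an object; FORCE is the grip in N (left out, the last holds). Time passes only in rows, so rows that repeat a pose let the fingers close. It gives the time, the measured TCP pose, the force and the opening at its end, in the units of the state.
- telemetry.get_state(): the state, without advancing time (a new reading comes with each control period).
- viewer.get_image(name): name is "scene" or "top"; returns a dict with "pixels" (420x560x3 uint8, red, green, blue), "z_map" (420x560 float32, m along the optical axis (not along the pixel's ray), 0 where there is no reading), "K" (3x3 intrinsics, pixels), "dist_coeffs" ([k1, k2, p1, p2, k3] as OpenCV has them; the pictures are not rectified), "xyz" and "attitude" of the camera in the world. Camera axes: x right, y up, looking along -z (the intrinsics and any distortion apply to the point x, -y, -z); pixel columns grow to the right and rows downward; lengths in m; the calibration is good to about 2 mm. A picture is of the moment at which its call begins.
- workorder.close_job(): hands the job in, once; it reports no verdict.
The state is a dict: "time": time; "joint_positions": joint angles; "qd": joint speeds; "joint_torque": joint torques, N m; "position": TCP position; "tool_rot": TCP orientation; "ft_force": force on the tool from outside, world axes, zero at the start; "torque": the same for the moment, N m; "grip_width": opening from 0.0 (shut) to 1.0 (fully open).
Only numpy, scipy, OpenCV 4.12 (cv2) and the standard library are available. Lean on these libraries where they do the work, as an engineer would, in place of code of your own. Each camera call takes 0.05 s, during which the arm holds its last target.

## Working session

There is one attempt and no reset: what is moved stays moved. The work goes in short steps, Python scripts to look and compute and a shell command to move; the robot and the scene stay as the last step left them, time stands still between calls to the robot, and variables do not carry over. Pictures are saved under pics/ and viewed, and the job is handed in when it is done.

```bash
ls; mkdir -p pics
cat > h.py <<'E'
import numpy as np, cv2
from bench import telemetry, viewer, workorder
from scipy.spatial.transform import Rotation as R
def att(a):
    a=np.array(a,float)
    return a if a.shape==(3,3) else R.from_rotvec(a).as_matrix() if a.size==3 else R.from_quat(a).as_matrix()
def cloud(d):
    K=np.array(d["K"]);z=d["z_map"];h,w=z.shape
    u,v=np.meshgrid(np.arange(w),np.arange(h))
    p=cv2.undistortPoints(np.stack([u,v],-1).reshape(-1,1,2).astype(np.float64),K,np.array(d["dist_coeffs"])).reshape(h,w,2)
    c=np.stack([p[...,0]*z,-p[...,1]*z,-z],-1)
    return c@att(d["attitude"]).T+np.array(d["xyz"])
def rayplane(d,uv,zz):
    p=cv2.undistortPoints(np.array(uv,float).reshape(-1,1,2),np.array(d["K"]),np.array(d["dist_coeffs"])).reshape(-1,2)
    r=np.c_[p[:,0],-p[:,1],-np.ones(len(p))]@att(d["attitude"]).T
    o=np.array(d["xyz"]); return o+r*((zz-o[2])/r[:,2])[:,None]
def save(d,n): cv2.imwrite("pics/"+n,cv2.cvtColor(d["pixels"],cv2.COLOR_RGB2BGR))
E
python3 - <<'E'
from h import *
print(telemetry.get_state())
for n in("scene","top"):
    d=viewer.get_image(n); save(d,n+"0.png"); print(n,d["xyz"],d["attitude"],d["K"],d["dist_coeffs"]); np.save("pics/"+n+"0.npy",d,allow_pickle=True)
E
```

```text
pics
{'time': 0.0, 'joint_positions': array([ 1.1620997 ,  0.32180442, -0.07009256,  1.45164202,  0.02261979,
        1.37081753, -0.05686925]), 'qd': array([ 2.17165390e-04,  9.75143476e-04,  8.17754577e-04,  2.85982271e-04,
       -4.89810000e-05, -3.27468462e-04,  5.83513683e-04]), 'joint_torque': array([ 4.92234194e-04, -4.91289997e+01, -4.03542425e-01, -3.12525916e+01,
       -6.38807681e-02,  4.39524197e-02,  1.84379073e-04]), 'position': array([ 0.26643125, -0.59228778,  0.22149021]), 'tool_rot': array([ 0.89329749,  1.38175739, -0.89177771]), 'ft_force': array([ 0.07080579, -0.63971491,  0.37937408]), 'torque': array([-0.05123823, -0.01541007,  0.03543745]), 'grip_width': 1.0009345515030996}
scene [0.02481966 0.52175747 0.45796433] [ 0.48831242 -1.30053546 -2.13658814] [[520.91625151   0.         289.60597638]
 [  0.         520.91625151 211.83780108]
 [  0.           0.           1.        ]] [-0.09436041  0.          0.          0.          0.        ]
top [ 0.41299878 -0.03250447  0.91692183] [ 0.09000699 -0.12034357 -1.53699353] [[453.35228575   0.         280.03533506]
 [  0.         453.35228575 209.21751749]
 [  0.           0.           1.        ]] [-0.05046822  0.          0.          0.          0.        ]
```

View pics/scene0.png

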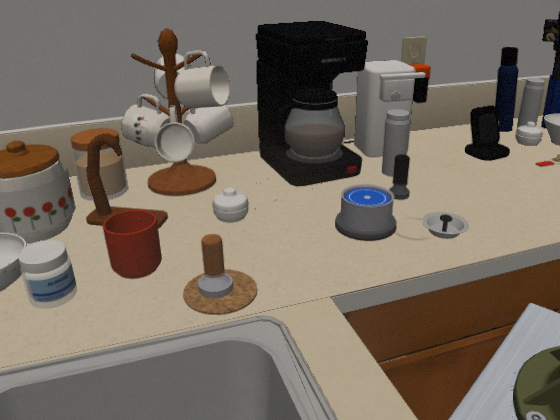

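View pics/top0.png

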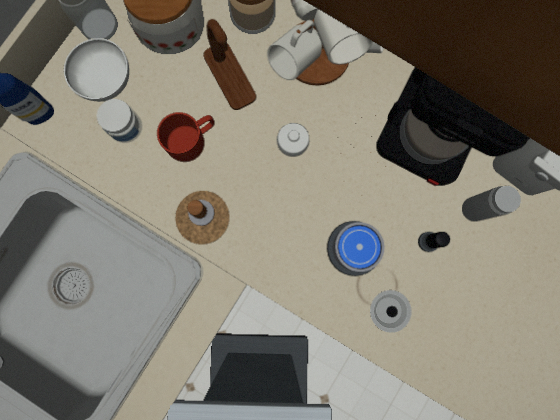

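The scene view shows the wooden tamper on its cork mat at about (213,268), the cup with the blue plate at (367,205) and the dark decoy at (401,178). In the top view the tamper is at (201,212), the cup at (358,246) and the dark tamper at (435,240). The gripper is at the bottom, around (258,370).

```bash
cat > meas.py <<'E'
from h import *
def run(dt,ds):
    def fitc(P):
        x,y=P[:,0],P[:,1];A=np.c_[2*x,2*y,np.ones(len(x))];s=np.linalg.lstsq(A,x*x+y*y,rcond=None)[0];return s[:2],np.sqrt(s[2]+s[0]**2+s[1]**2)
    for n,d in(("top",dt),("scene",ds)):
        hsv=cv2.cvtColor(d["pixels"],cv2.COLOR_RGB2HSV);C=cloud(d)
        # blue plate
        m=cv2.inRange(hsv,(105,130,60),(125,255,255))
        cs=[c for c in cv2.findContours(m,cv2.RETR_EXTERNAL,cv2.CHAIN_APPROX_NONE)[0] if cv2.contourArea(c)>150]
        for c in cs:
            M=cv2.moments(c);uv=(M["m10"]/M["m00"],M["m01"]/M["m00"])
            mm=np.zeros(m.shape,np.uint8);cv2.drawContours(mm,[c],-1,1,-1);Q=C[mm>0]
            print(n,"blue",np.round(uv,1),"area",cv2.contourArea(c),"medz",np.median(Q[:,2]).round(4),"ctr@0.057",rayplane(d,uv,.057).round(4),"circ",*fitc(rayplane(d,c.reshape(-1,2),.057)[:,:2]))
        X,Y,Z=C[...,0],C[...,1],C[...,2]
        for lo,hi in((.08,.1),(.03,.08)):
            b=(Z>lo)&(Z<hi)&(X>.4)&(X<.65)&(Y>.05)&(Y<.25)
            nn,l,st,ce=cv2.connectedComponentsWithStats(b.astype(np.uint8))
            for i in range(1,nn):
                if st[i,4]>15: print(n,lo,st[i,4],ce[i].round(1),np.median(C[l==i],0).round(4),C[l==i].min(0).round(4),C[l==i].max(0).round(4))
E
python3 - <<'E'
from meas import *
L=lambda n:np.load("pics/"+n+"0.npy",allow_pickle=True).item()
dt,ds=L("top"),L("scene")
C=cloud(dt)
for u,v in((201,212),(185,230),(215,230),(199,209),(250,250),(358,246),(334,262)): print((u,v),C[v,u].round(4))
C=cloud(ds)
for u,v in((213,237),(213,240),(213,265),(200,300),(367,198),(367,212)): print((u,v),C[v,u].round(4))
run(dt,ds)
E
```

```text
(201, 212) [0.5157 0.0985 0.0867]
(185, 230) [0.4885 0.1422 0.0019]
(215, 230) [0.4902 0.0814 0.0043]
(199, 209) [0.5208 0.102  0.0894]
(250, 250) [ 0.4525  0.0096 -0.0005]
(358, 246) [ 0.4639 -0.1983  0.0554]
(334, 262) [ 0.4332 -0.1585  0.0141]
(213, 237) [0.5217 0.1088 0.0925]
(213, 240) [0.5168 0.1134 0.0914]
(213, 265) [0.5133 0.1203 0.0547]
(200, 300) [0.5177 0.1467 0.0062]
(367, 198) [ 0.4589 -0.1948  0.0598]
(367, 212) [ 0.4377 -0.1628  0.0517]
top blue [359.2 246.5] area 1369.5 medz 0.0569 ctr@0.057 [[ 0.4629 -0.2003  0.057 ]] circ [ 0.46311582 -0.20033742] 0.03988749385178866
top blue [ 5.3 81. ] area 155.5 medz 0.1607 ctr@0.057 [[0.7719 0.513  0.057 ]] circ [0.77041651 0.51479724] 0.01606771802473837
top 0.08 108 [177.7 148.3] [0.6338 0.147  0.0843] [0.6259 0.1138 0.08  ] [0.6499 0.1875 0.088 ]
top 0.08 208 [195.3 207.5] [0.5233 0.109  0.0887] [0.5097 0.0957 0.0801] [0.5379 0.1252 0.0922]
top 0.03 228 [186.1 153.3] [0.631  0.1351 0.057 ] [0.6257 0.1142 0.0301] [0.6497 0.1803 0.08  ]
top 0.03 79 [202.5 213.3] [0.5153 0.0991 0.0529] [0.5091 0.0949 0.0317] [0.5354 0.1162 0.0791]
scene blue [366.  196.1] area 519.0 medz 0.0595 ctr@0.057 [[ 0.4678 -0.2057  0.057 ]] circ [ 0.467233   -0.20651574] 0.035334511121792665
scene 0.08 234 [137.5 230.9] [0.6314 0.1621 0.0845] [0.6247 0.117  0.0801] [0.6497 0.1889 0.0887]
scene 0.08 295 [211.1 241.7] [0.5182 0.1156 0.0903] [0.5084 0.0973 0.08  ] [0.5379 0.1268 0.093 ]
scene 0.03 1194 [138.9 248.2] [0.6308 0.1649 0.0557] [0.624  0.1188 0.03  ] [0.65 0.19 0.08]
scene 0.03 585 [212.9 262.8] [0.5136 0.1204 0.0563] [0.5074 0.0988 0.03  ] [0.5354 0.1269 0.08  ]
```

Run:
```python
from h import *
L=lambda n:np.load("pics/"+n+"0.npy",allow_pickle=True).item()
dt,ds=L("top"),L("scene")
for n,d in(("top",dt),("scene",ds)):
    hsv=cv2.cvtColor(d["pixels"],cv2.COLOR_RGB2HSV);C=cloud(d)
    X,Y,Z=C[...,0],C[...,1],C[...,2]
    b=((Z>.085)&(Z<.095)&(X>.48)&(X<.56)&(Y>.07)&(Y<.15)).astype(np.uint8)
    c=max(cv2.findContours(b,cv2.RETR_EXTERNAL,cv2.CHAIN_APPROX_NONE)[0],key=len)
    P=rayplane(d,c.reshape(-1,2),.09)[:,:2].astype(np.float32)
    print(n,"handle top minEncl",cv2.minEnclosingCircle(P),"ellipse",cv2.fitEllipse(P))
    # mat
    m=cv2.inRange(hsv,(5,70,40),(25,255,220))
    roi=((X>.42)&(X<.6)&(Y>.02)&(Y<.2)&(Z<.02)); m=m&(roi*255).astype(np.uint8)
    m=cv2.morphologyEx(m,cv2.MORPH_OPEN,np.ones((3,3)))
    c=max(cv2.findContours(m,cv2.RETR_EXTERNAL,cv2.CHAIN_APPROX_NONE)[0],key=len)
    h=cv2.convexHull(c).reshape(-1,2);P=rayplane(d,h,.004)[:,:2].astype(np.float32)
    print(n,"mat",cv2.minEnclosingCircle(P),cv2.fitEllipse(P))
    # tamper base
    b=((Z>.12)&(X>.3)&(X<.62)&(Y>-.4)&(Y<.25)); print("tall near:",C[b].min(0) if b.any() else 0,C[b].max(0) if b.any() else 0,b.sum())
    b=((Z>.08)&(X>.3)&(X<.65)&(Y>-.5)&(Y<.25)); 
    Q=np.round(C[b]/[.05,.05,.1])
    u,k=np.unique(Q,axis=0,return_counts=True); print([tuple(np.round(a*[.05,.05,.1],2))for a,kk in zip(u,k) if kk>20])
s=telemetry.get_state();Rm=R.from_rotvec(s["tool_rot"]).as_matrix();print(Rm.round(3),s["position"])
```

```text
top handle top minEncl ((0.5233027338981628, 0.1095743402838707), 0.014485604129731655) ellipse ((0.5233981609344482, 0.10958933085203171), (0.026682501658797264, 0.027891097590327263), 105.10252380371094)
top mat ((0.516029953956604, 0.10929026454687119), 0.05457864701747894) ((0.5160903930664062, 0.1092267706990242), (0.10836391150951385, 0.10849494487047195), 175.68687438964844)
tall near: [ 0.41299878 -0.39876305  0.23416282] [ 0.61999807 -0.03250447  0.91692183] 14692
[(np.float64(0.4), np.float64(-0.05), np.float64(0.9)), (np.float64(0.45), np.float64(-0.35), np.float64(0.1)), (np.float64(0.5), np.float64(-0.45), np.float64(0.1)), (np.float64(0.5), np.float64(-0.35), np.float64(0.1)), (np.float64(0.5), np.float64(0.1), np.float64(0.1)), (np.float64(0.55), np.float64(-0.45), np.float64(0.1)), (np.float64(0.55), np.float64(-0.4), np.float64(0.1)), (np.float64(0.55), np.float64(-0.3), np.float64(0.5)), (np.float64(0.55), np.float64(-0.3), np.float64(0.6)), (np.float64(0.55), np.float64(-0.25), np.float64(0.5)), (np.float64(0.55), np.float64(-0.25), np.float64(0.6)), (np.float64(0.
[... 2793 characters left out ...]
np.float64(-0.4), np.float64(0.3)), (np.float64(0.65), np.float64(-0.35), np.float64(0.1)), (np.float64(0.65), np.float64(-0.35), np.float64(0.2)), (np.float64(0.65), np.float64(-0.35), np.float64(0.3)), (np.float64(0.65), np.float64(-0.3), np.float64(0.1)), (np.float64(0.65), np.float64(-0.3), np.float64(0.2)), (np.float64(0.65), np.float64(-0.3), np.float64(0.3)), (np.float64(0.65), np.float64(-0.25), np.float64(0.2)), (np.float64(0.65), np.float64(-0.25), np.float64(0.3)), (np.float64(0.65), np.float64(0.15), np.float64(0.1)), (np.float64(0.65), np.float64(0.2), np.float64(0.1))]
[[-0.001  0.912  0.41 ]
 [ 0.002  0.41  -0.912]
 [-1.    -0.    -0.002]] [ 0.26642546 -0.59232886  0.22153772]
```

Everything measured agrees with the sizes given. The tamper is at (0.523, 0.110) with its top at about 0.09. The mat is at (0.516, 0.109) with a radius of 54.5 mm, and the cup is at (0.463, -0.200). I'm keeping the wrist orientation and moving over the tamper at the current height first.

```bash
python3 -m creep '[{"fingers":1,"y":0.65,"z":-0.67},{"fingers":1,"y":1.3,"z":-1.34},{"fingers":1,"y":1.96,"z":-2.0},{"fingers":1,"y":2.6,"z":-2.67},{"fingers":1,"y":3.26,"z":-3.34},{"fingers":1,"y":3.9,"z":-4.0},{"fingers":1,"y":4.57,"z":-4.68},{"fingers":1,"y":5.2,"z":-5.35},{"fingers":1,"y":5.87,"z":-6.0},{"fingers":1,"y":6.5,"z":-6.7},{"fingers":1,"y":7.18,"z":-7.35},{"fingers":1,"y":7.83,"z":-8.0},{"fingers":1,"y":8.48,"z":-8.7},{"fingers":1,"y":9.13,"z":-9.36},{"fingers":1,"y":9.79,"z":-10.0},{"fingers":1,"y":10.4,"z":-10.7},{"fingers":1,"y":11.0,"z":-11.3},{"fingers":1,"y":11.7,"z":-12.0},{"fingers":1,"y":12.4,"z":-12.7},{"fingers":1,"y":12.8,"z":-13.1}]' 40
python3 - <<'E'
from h import *
s=telemetry.get_state();print(s);Rm=R.from_rotvec(s["tool_rot"]).as_matrix();print(Rm.round(3))
print(Rm.T@(np.array([.5233,.1097,.051])-s["position"])/.04)
E
```

```text
{'time': 0.1, 'joint_positions': array([ 1.1621277 ,  0.32177362, -0.07008821,  1.45158713,  0.0226265 ,
        1.37079539, -0.05687221]), 'qd': array([ 0.00120921, -0.00028321, -0.00013819, -0.00114834,  0.001031  ,
        0.00127359, -0.00069814]), 'joint_torque': array([ 1.05798488e-03, -4.92571378e+01, -4.05037813e-01, -3.13397241e+01,
       -6.41825167e-02,  3.95281019e-02,  7.98700898e-05]), 'position': array([ 0.26642546, -0.59232886,  0.22153772]), 'tool_rot': array([ 0.89326147,  1.38165515, -0.89184399]), 'ft_force': array([-0.00284577, -0.28342318, -0.48422581]), 'torque': array([ 0.0481317 , -0.014185  ,  0.06144539]), 'grip_width': 1.0017216297749796}
[[-0.001  0.912  0.41 ]
 [ 0.002  0.41  -0.912]
 [-1.    -0.    -0.002]]
[  4.2855779   13.05867003 -13.36226257]$[0]: bad value
```

The call was refused before anything moved. The rows probably need every key, so I'll test that with one small row.

```bash
python3 -m creep '[{"fingers":1.0,"x":0,"y":0.5,"z":-0.5,"twist":0}]' 40
```

```text
time: 0.18
position: [0.2723, -0.5701, 0.221]
tool_rot: [0.896, 1.38, -0.901]
ft_force: [-0.9, 0.7, -0.1]
grip_width: 1.002
```

```bash
python3 -m creep '[{"fingers":1,"x":0,"y":0.65,"z":-0.66,"twist":0},{"fingers":1,"x":0,"y":1.3,"z":-1.33,"twist":0},{"fingers":1,"x":0,"y":1.95,"z":-2,"twist":0},{"fingers":1,"x":0,"y":2.6,"z":-2.66,"twist":0},{"fingers":1,"x":0,"y":3.25,"z":-3.33,"twist":0},{"fingers":1,"x":0,"y":3.9,"z":-4,"twist":0},{"fingers":1,"x":0,"y":4.55,"z":-4.66,"twist":0},{"fingers":1,"x":0,"y":5.2,"z":-5.33,"twist":0},{"fingers":1,"x":0,"y":5.85,"z":-6,"twist":0},{"fingers":1,"x":0,"y":6.5,"z":-6.66,"twist":0},{"fingers":1,"x":0,"y":7.15,"z":-7.33,"twist":0},{"fingers":1,"x":0,"y":7.8,"z":-8,"twist":0},{"fingers":1,"x":0,"y":8.45,"z":-8.66,"twist":0},{"fingers":1,"x":0,"y":9.1,"z":-9.33,"twist":0},{"fingers":1,"x":0,"y":9.75,"z":-10,"twist":0},{"fingers":1,"x":0,"y":10.4,"z":-10.66,"twist":0},{"fingers":1,"x":0,"y":11,"z":-11.3,"twist":0},{"fingers":1,"x":0,"y":11.6,"z":-11.9,"twist":0},{"fingers":1,"x":0,"y":12.1,"z":-12.4,"twist":0},{"fingers":1,"x":0,"y":12.5,"z":-12.8,"twist":0}]' 40
cat > togo.py <<'E'
import sys
from h import *
s=telemetry.get_state();Rm=R.from_rotvec(s["tool_rot"]).as_matrix()
print("t",s["time"],"pos",s["position"].round(4),"q",s["joint_positions"].round(2),"F",s["ft_force"].round(1),"w",s["grip_width"])
print("tool x",Rm[:,0].round(4),"z",Rm[:,2].round(3),"togo units xyz",(Rm.T@(np.array([float(a) for a in sys.argv[1:4]])-s["position"])/.04).round(3))
E
python3 togo.py .5233 .1097 .051
```

```text
time: 1.85
position: [0.5226, 0.1086, 0.2223]
tool_rot: [0.891, 1.381, -0.89]
ft_force: [-0.5, 0.2, 0.9]
grip_width: 0.999
t 1.85 pos [0.5226 0.1086 0.2223] q [ 0.46  0.13 -0.77  1.72  0.09  1.33 -1.47] F [-0.5  0.2  0.9] w 0.9988871672337668
tool x [-2.e-04  8.e-04 -1.e+00] z [ 0.412 -0.911 -0.001] togo units xyz [ 4.283  0.027 -0.015]
```

```bash
python3 -m creep '[{"fingers":1,"x":0.5,"y":0.03,"z":-0.02,"twist":0},{"fingers":1,"x":1,"y":0.03,"z":-0.02,"twist":0},{"fingers":1,"x":1.5,"y":0.03,"z":-0.02,"twist":0},{"fingers":1,"x":2,"y":0.03,"z":-0.02,"twist":0},{"fingers":1,"x":2.5,"y":0.03,"z":-0.02,"twist":0},{"fingers":1,"x":2.5,"y":0.03,"z":-0.02,"twist":0},{"fingers":1,"x":2.5,"y":0.03,"z":-0.02,"twist":0}]' 40
python3 - <<'E'
from h import *
for n in("scene","top"): save(viewer.get_image(n),n+"1.png")
E
python3 togo.py .5233 .1097 .051
```

```text
time: 2.43
position: [0.5223, 0.1068, 0.1217]
tool_rot: [0.891, 1.383, -0.894]
ft_force: [-1.0, 0.6, 0.8]
grip_width: 1.001
t 2.5333 pos [0.5241 0.1072 0.1237] q [ 0.43  0.22 -0.75  1.84  0.17  1.14 -1.53] F [-0.4  0.3  0.2] w 1.000262435226504
tool x [ 1.5e-03  2.0e-04 -1.0e+00] z [ 0.41  -0.912  0.   ] togo units xyz [ 1.817  0.005 -0.066]
```

View pics/scene1.png

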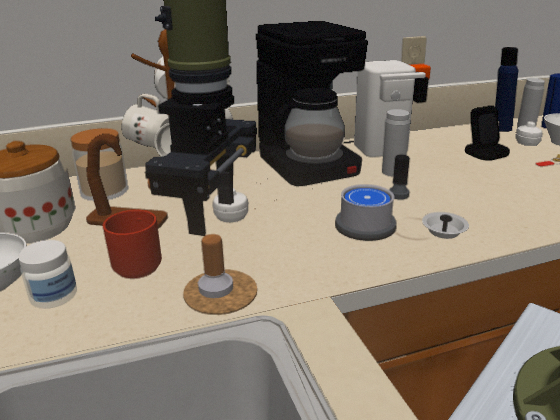

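The open fingers are at about (197,215) and (227,190), straddling the handle axis at (212,240). Next I go down and grip.

```bash
python3 -m creep '[{"fingers":1,"x":0.4,"y":0,"z":-0.03,"twist":0},{"fingers":1,"x":0.8,"y":0,"z":-0.03,"twist":0},{"fingers":1,"x":1.2,"y":0,"z":-0.03,"twist":0},{"fingers":1,"x":1.5,"y":0,"z":-0.03,"twist":0},{"fingers":1,"x":1.78,"y":0,"z":-0.03,"twist":0},{"fingers":1,"x":1.78,"y":0,"z":-0.03,"twist":0},{"fingers":1,"x":1.78,"y":0,"z":-0.03,"twist":0}]' 20
python3 togo.py .5233 .1097 .051
python3 - <<'E'
from h import *
for n in("scene","top"): save(viewer.get_image(n),n+"2.png")
E
```

```text
time: 3.12
position: [0.523, 0.1081, 0.0515]
tool_rot: [0.892, 1.38, -0.892]
ft_force: [-0.8, 0.1, -0.4]
grip_width: 1.003
t 3.1167 pos [0.523  0.1081 0.0515] q [ 0.39  0.31 -0.73  1.91  0.24  1.01 -1.59] F [-0.8  0.1 -0.4] w 1.0032662036503703
tool x [-2.e-04  1.e-04 -1.e+00] z [ 0.41  -0.912 -0.   ] togo units xyz [ 0.012  0.024 -0.033]
```

View pics/scene2.png

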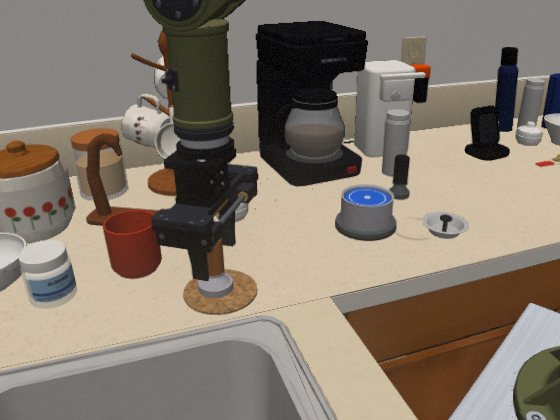

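The handle sits between the fingers, at (200,262) and (230,230). I'll close slowly with a light grip first, then a firm one.

```bash
python3 -m creep '[{"fingers":0.8,"x":0,"y":0.02,"z":-0.02,"twist":0},{"fingers":0.65,"x":0,"y":0.02,"z":-0.02,"twist":0},{"fingers":0.5,"x":0,"y":0.02,"z":-0.02,"twist":0},{"fingers":0.42,"x":0,"y":0.02,"z":-0.02,"twist":0},{"fingers":0.36,"x":0,"y":0.02,"z":-0.02,"twist":0},{"fingers":0.3,"x":0,"y":0.02,"z":-0.02,"twist":0},{"fingers":0.2,"x":0,"y":0.02,"z":-0.02,"twist":0},{"fingers":0,"x":0,"y":0.02,"z":-0.02,"twist":0},{"fingers":0,"x":0,"y":0.02,"z":-0.02,"twist":0},{"fingers":0,"x":0,"y":0.02,"z":-0.02,"twist":0}]' 10
python3 -m creep '[{"fingers":0,"x":0,"y":0,"z":0,"twist":0},{"fingers":0,"x":0,"y":0,"z":0,"twist":0},{"fingers":0,"x":0,"y":0,"z":0,"twist":0}]' 60
python3 togo.py .5233 .1097 .051
```

```text
time: 4.05
position: [0.5231, 0.1095, 0.0513]
tool_rot: [0.893, 1.381, -0.892]
ft_force: [0.5, 0.9, -2.5]
grip_width: 0.338
time: 4.3
position: [0.5231, 0.1094, 0.0512]
tool_rot: [0.892, 1.381, -0.892]
ft_force: [-0.3, 1.3, -0.6]
grip_width: 0.334
t 4.3 pos [0.5231 0.1094 0.0512] q [ 0.39  0.31 -0.73  1.91  0.25  1.01 -1.6 ] F [-0.3  1.3 -0.6] w 0.3336340624399839
tool x [-3.e-04  3.e-04 -1.e+00] z [ 0.411 -0.912 -0.   ] togo units xyz [ 0.005  0.008 -0.004]
```

The opening of 0.334 is about 29 mm, which matches the handle. Lifting 80 mm.

```bash
python3 -m creep '[{"fingers":0,"x":-0.15,"y":0,"z":0,"twist":0},{"fingers":0,"x":-0.4,"y":0,"z":0,"twist":0},{"fingers":0,"x":-0.8,"y":0,"z":0,"twist":0},{"fingers":0,"x":-1.2,"y":0,"z":0,"twist":0},{"fingers":0,"x":-1.6,"y":0,"z":0,"twist":0},{"fingers":0,"x":-1.85,"y":0,"z":0,"twist":0},{"fingers":0,"x":-2,"y":0,"z":0,"twist":0},{"fingers":0,"x":-2,"y":0,"z":0,"twist":0},{"fingers":0,"x":-2,"y":0,"z":0,"twist":0}]'
python3 togo.py .463 -.2003 .131
python3 - <<'E'
from h import *
d=viewer.get_image("scene");save(d,"scene3.png")
E
```

```text
time: 5.05
position: [0.5231, 0.1088, 0.1312]
tool_rot: [0.892, 1.38, -0.893]
ft_force: [0.4, -0.8, -3.9]
grip_width: 0.335
t 5.05 pos [0.5231 0.1088 0.1312] q [ 0.43  0.21 -0.76  1.83  0.16  1.16 -1.53] F [ 0.4 -0.8 -3.9] w 0.33532252972890647
tool x [-1.e-04 -5.e-04 -1.e+00] z [ 0.41  -0.912  0.   ] togo units xyz [ 0.008 -4.54   6.432]
```

View pics/scene3.png

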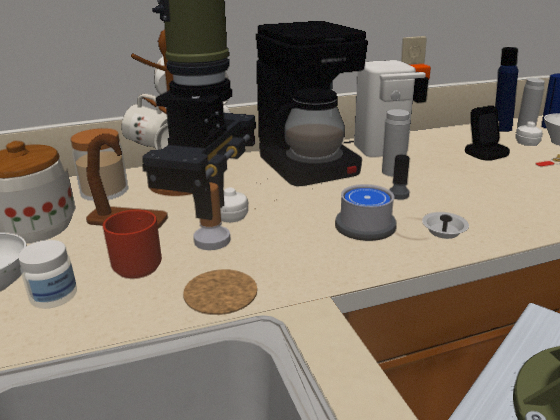

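The tamper hangs upright with its base at (212,238), and the mat is now empty. Carrying it over the cup.

```bash
python3 -m creep '[{"fingers":0,"x":0,"y":-0.1,"z":0.15,"twist":0},{"fingers":0,"x":0,"y":-0.35,"z":0.5,"twist":0},{"fingers":0,"x":0,"y":-0.7,"z":1,"twist":0},{"fingers":0,"x":0,"y":-1.1,"z":1.55,"twist":0},{"fingers":0,"x":0,"y":-1.5,"z":2.1,"twist":0},{"fingers":0,"x":0,"y":-1.9,"z":2.7,"twist":0},{"fingers":0,"x":0,"y":-2.3,"z":3.25,"twist":0},{"fingers":0,"x":0,"y":-2.7,"z":3.8,"twist":0},{"fingers":0,"x":0,"y":-3.1,"z":4.4,"twist":0},{"fingers":0,"x":0,"y":-3.5,"z":4.95,"twist":0},{"fingers":0,"x":0,"y":-3.9,"z":5.5,"twist":0},{"fingers":0,"x":0,"y":-4.2,"z":5.95,"twist":0},{"fingers":0,"x":0,"y":-4.4,"z":6.25,"twist":0},{"fingers":0,"x":0,"y":-4.52,"z":6.4,"twist":0},{"fingers":0,"x":0,"y":-4.54,"z":6.43,"twist":0},{"fingers":0,"x":0,"y":-4.54,"z":6.43,"twist":0},{"fingers":0,"x":0,"y":-4.54,"z":6.43,"twist":0}]'
python3 - <<'E'
from h import *
for n in("scene","top"): save(viewer.get_image(n),n+"4.png")
E
python3 togo.py .463 -.2003 .1042
```

```text
time: 6.52
position: [0.4634, -0.1985, 0.1311]
tool_rot: [0.892, 1.381, -0.891]
ft_force: [-0.0, 0.3, -2.9]
grip_width: 0.332
t 6.6167 pos [ 0.4636 -0.1985  0.1313] q [ 0.85  0.11 -0.52  1.91  0.06  1.14 -0.84] F [-0.8 -0.4 -3.1] w 0.3306651022996313
tool x [-0.e+00  4.e-04 -1.e+00] z [ 0.412 -0.911 -0.   ] togo units xyz [ 0.677 -0.031  0.035]
```

View pics/scene4.png

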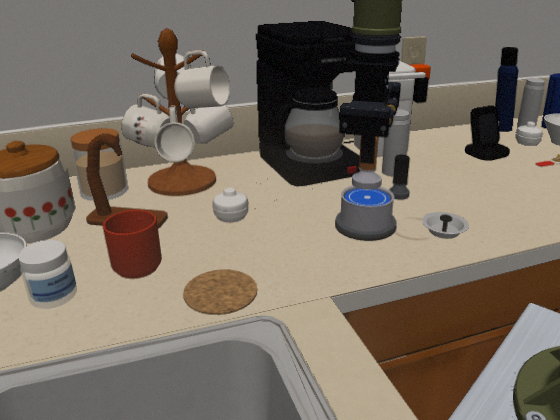

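View pics/top4.png

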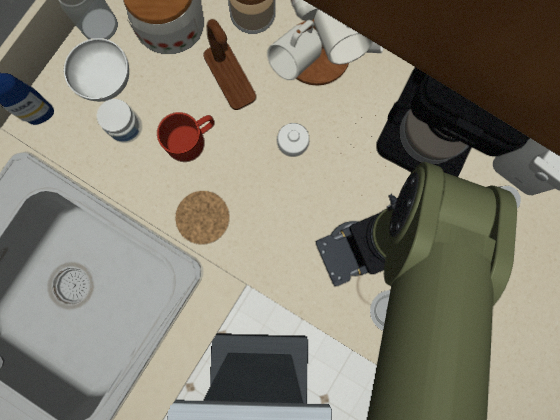

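In the scene view the tamper base, at (367,182), is centred over the blue plate at (367,197). Lowering to just above contact, then pressing in stages.

```bash
python3 -m creep '[{"fingers":0,"x":0.15,"y":-0.02,"z":0.02,"twist":0},{"fingers":0,"x":0.35,"y":-0.02,"z":0.02,"twist":0},{"fingers":0,"x":0.5,"y":-0.02,"z":0.02,"twist":0},{"fingers":0,"x":0.6,"y":-0.02,"z":0.02,"twist":0},{"fingers":0,"x":0.6,"y":-0.02,"z":0.02,"twist":0},{"fingers":0,"x":0.6,"y":-0.02,"z":0.02,"twist":0}]'
python3 togo.py .463 -.2003 .0892
python3 -m creep '[{"fingers":0,"x":0.05,"y":0,"z":0,"twist":0},{"fingers":0,"x":0.1,"y":0,"z":0,"twist":0},{"fingers":0,"x":0.15,"y":0,"z":0,"twist":0},{"fingers":0,"x":0.2,"y":0,"z":0,"twist":0},{"fingers":0,"x":0.25,"y":0,"z":0,"twist":0},{"fingers":0,"x":0.25,"y":0,"z":0,"twist":0}]'
python3 togo.py .463 -.2003 .0892
```

```text
time: 7.12
position: [0.4625, -0.2008, 0.1068]
tool_rot: [0.892, 1.381, -0.892]
ft_force: [-0.1, 0.3, -3.2]
grip_width: 0.327
t 7.1167 pos [ 0.4625 -0.2008  0.1068] q [ 0.84  0.14 -0.52  1.93  0.08  1.09 -0.85] F [-0.1  0.3 -3.2] w 0.32691513050989385
tool x [-9.e-04  6.e-04 -1.e+00] z [ 0.41  -0.912 -0.001] togo units xyz [ 0.441  0.016 -0.006]
time: 7.62
position: [0.4633, -0.2012, 0.0978]
tool_rot: [0.892, 1.379, -0.892]
ft_force: [-2.3, 0.5, 5.6]
grip_width: 0.333
t 7.6167 pos [ 0.4633 -0.2012  0.0978] q [ 0.84  0.15 -0.52  1.94  0.08  1.07 -0.86] F [-2.3  0.5  5.6] w 0.3331401885778523
tool x [ 9.e-04 -6.e-04 -1.e+00] z [ 0.41  -0.912  0.001] togo units xyz [ 0.216  0.002 -0.023]
```

```bash
python3 -m creep '[{"fingers":0,"x":0.05,"y":0,"z":0,"twist":0},{"fingers":0,"x":0.1,"y":0,"z":0,"twist":0},{"fingers":0,"x":0.15,"y":0,"z":0,"twist":0},{"fingers":0,"x":0.2,"y":0,"z":0,"twist":0},{"fingers":0,"x":0.22,"y":0,"z":0,"twist":0},{"fingers":0,"x":0.22,"y":0,"z":0,"twist":0}]'
python3 togo.py .463 -.2003 .0892
python3 -m creep '[{"fingers":0,"x":0.03,"y":0,"z":0,"twist":0},{"fingers":0,"x":0.06,"y":0,"z":0,"twist":0},{"fingers":0,"x":0.06,"y":0,"z":0,"twist":0}]'
```

```text
time: 8.12
position: [0.4633, -0.2012, 0.0897]
tool_rot: [0.892, 1.379, -0.892]
ft_force: [-2.5, 2.1, 9.6]
grip_width: 0.338
t 8.1167 pos [ 0.4633 -0.2012  0.0897] q [ 0.84  0.16 -0.52  1.95  0.09  1.06 -0.86] F [-2.5  2.1  9.6] w 0.33808718186358505
tool x [ 8.e-04 -8.e-04 -1.e+00] z [ 0.41  -0.912  0.001] togo units xyz [ 0.011  0.002 -0.023]
time: 8.37
position: [0.4635, -0.2012, 0.089]
tool_rot: [0.891, 1.379, -0.893]
ft_force: [-8.2, 2.8, 19.1]
grip_width: 0.331
```

The force jumped from 9.6 N to 19 N over less than 1 mm, so the plate is on its stop. I'll press slightly firmer, hold for about 1 s and take a picture.

```bash
python3 -m creep '[{"fingers":0,"x":0.02,"y":0,"z":0,"twist":0},{"fingers":0,"x":0.03,"y":0,"z":0,"twist":0},{"fingers":0,"x":0.03,"y":0,"z":0,"twist":0},{"fingers":0,"x":0.03,"y":0,"z":0,"twist":0},{"fingers":0,"x":0.03,"y":0,"z":0,"twist":0},{"fingers":0,"x":0.03,"y":0,"z":0,"twist":0},{"fingers":0,"x":0.03,"y":0,"z":0,"twist":0},{"fingers":0,"x":0.03,"y":0,"z":0,"twist":0},{"fingers":0,"x":0.03,"y":0,"z":0,"twist":0},{"fingers":0,"x":0.03,"y":0,"z":0,"twist":0},{"fingers":0,"x":0.03,"y":0,"z":0,"twist":0},{"fingers":0,"x":0.03,"y":0,"z":0,"twist":0},{"fingers":0,"x":0.03,"y":0,"z":0,"twist":0},{"fingers":0,"x":0.03,"y":0,"z":0,"twist":0}]'
python3 togo.py .463 -.2003 .0892
python3 - <<'E'
from h import *
d=viewer.get_image("scene");p=d["pixels"][120:250,290:450];cv2.imwrite("pics/press5.png",cv2.resize(cv2.cvtColor(p,cv2.COLOR_RGB2BGR),None,fx=4,fy=4,interpolation=cv2.INTER_CUBIC))
E
```

```text
time: 9.53
position: [0.4636, -0.2012, 0.0889]
tool_rot: [0.891, 1.379, -0.893]
ft_force: [-8.9, 4.6, 26.9]
grip_width: 0.332
t 9.5333 pos [ 0.4636 -0.2012  0.0889] q [ 0.84  0.16 -0.52  1.95  0.09  1.05 -0.87] F [-8.9  4.6 26.9] w 0.3321762778867828
tool x [ 5.0e-04 -1.8e-03 -1.0e+00] z [ 0.41  -0.912  0.002] togo units xyz [-0.008 -0.004 -0.026]
```

View pics/press5.png

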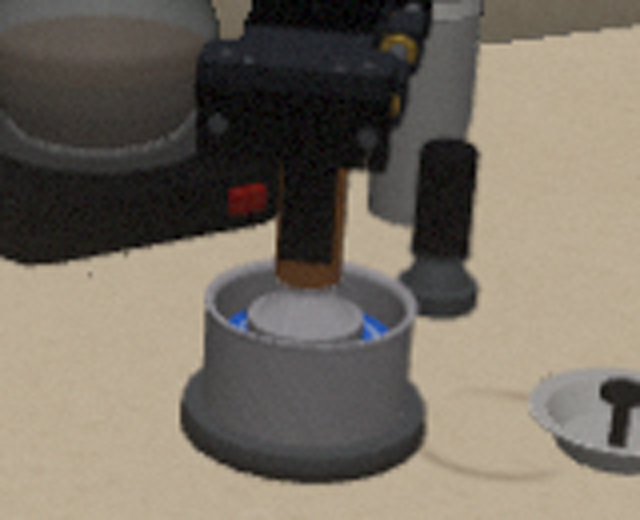

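The zoomed view shows the tamper upright and centred on the plate, which is deep in the cup; blue shows on both sides at (238,318) and (375,325). TCP z is 0.0889 and the force is 27 N, so it is bottomed out. Lifting off.

```bash
python3 -m creep '[{"fingers":0,"x":-0.1,"y":0,"z":0,"twist":0},{"fingers":0,"x":-0.2,"y":0,"z":0,"twist":0},{"fingers":0,"x":-0.3,"y":0,"z":0,"twist":0},{"fingers":0,"x":-0.4,"y":0,"z":0,"twist":0},{"fingers":0,"x":-0.55,"y":0,"z":0,"twist":0},{"fingers":0,"x":-0.75,"y":0,"z":0,"twist":0},{"fingers":0,"x":-0.95,"y":0,"z":0,"twist":0},{"fingers":0,"x":-1.1,"y":0,"z":0,"twist":0},{"fingers":0,"x":-1.1,"y":0,"z":0,"twist":0},{"fingers":0,"x":-1.1,"y":0,"z":0,"twist":0}]'
python3 togo.py .517 .109 .131
python3 - <<'E'
from h import *
d=viewer.get_image("scene");p=d["pixels"][120:250,290:450];cv2.imwrite("pics/lift6.png",cv2.resize(cv2.cvtColor(p,cv2.COLOR_RGB2BGR),None,fx=4,fy=4,interpolation=cv2.INTER_CUBIC))
E
```

```text
time: 10.42
position: [0.4629, -0.2011, 0.1291]
tool_rot: [0.892, 1.379, -0.892]
ft_force: [-0.1, 0.3, -2.3]
grip_width: 0.335
t 10.4167 pos [ 0.4629 -0.2011  0.1291] q [ 0.85  0.11 -0.52  1.91  0.06  1.14 -0.84] F [-0.1  0.3 -2.3] w 0.33536006784290384
tool x [ 5.e-04 -4.e-04 -1.e+00] z [ 0.41  -0.912  0.001] togo units xyz [-0.049  4.414 -6.516]
```

View pics/lift6.png

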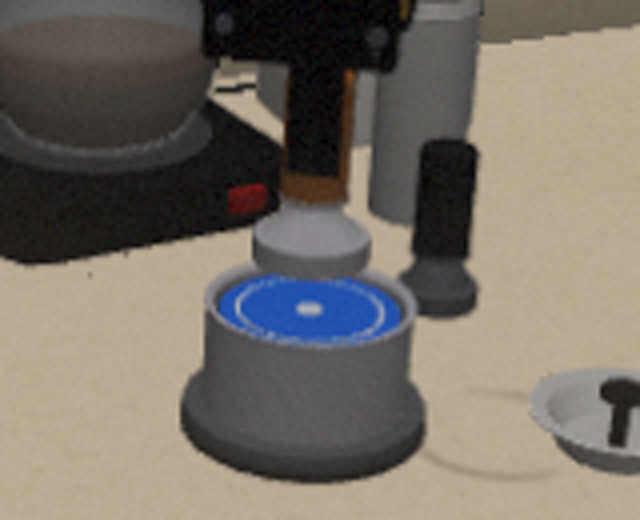

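The plate has sprung back up, with its top just below the rim at (308,308), and the tamper hangs upright above it. I'll carry it back a little higher.

```bash
python3 -m creep '[{"fingers":0,"x":-0.05,"y":0.1,"z":-0.15,"twist":0},{"fingers":0,"x":-0.1,"y":0.35,"z":-0.5,"twist":0},{"fingers":0,"x":-0.1,"y":0.7,"z":-1,"twist":0},{"fingers":0,"x":-0.1,"y":1.1,"z":-1.6,"twist":0},{"fingers":0,"x":-0.1,"y":1.5,"z":-2.2,"twist":0},{"fingers":0,"x":-0.1,"y":1.9,"z":-2.8,"twist":0},{"fingers":0,"x":-0.1,"y":2.3,"z":-3.4,"twist":0},{"fingers":0,"x":-0.1,"y":2.7,"z":-4,"twist":0},{"fingers":0,"x":-0.1,"y":3.1,"z":-4.6,"twist":0},{"fingers":0,"x":-0.1,"y":3.5,"z":-5.2,"twist":0},{"fingers":0,"x":-0.1,"y":3.9,"z":-5.75,"twist":0},{"fingers":0,"x":-0.1,"y":4.2,"z":-6.2,"twist":0},{"fingers":0,"x":-0.1,"y":4.35,"z":-6.42,"twist":0},{"fingers":0,"x":-0.1,"y":4.41,"z":-6.51,"twist":0},{"fingers":0,"x":-0.1,"y":4.41,"z":-6.51,"twist":0},{"fingers":0,"x":-0.1,"y":4.41,"z":-6.51,"twist":0}]'
python3 togo.py .517 .109 .0512
python3 - <<'E'
from h import *
d=viewer.get_image("scene");save(d,"scene7.png")
E
```

```text
time: 11.8
position: [0.5165, 0.1081, 0.1326]
tool_rot: [0.892, 1.38, -0.894]
ft_force: [-0.1, -0.4, -2.2]
grip_width: 0.331
t 11.8 pos [0.5165 0.1081 0.1326] q [ 0.45  0.2  -0.77  1.84  0.15  1.16 -1.52] F [-0.1 -0.4 -2.2] w 0.33061315526363794
tool x [-9.e-04 -8.e-04 -1.e+00] z [ 0.41  -0.912  0.   ] togo units xyz [ 2.035  0.024 -0.016]
```

View pics/scene7.png

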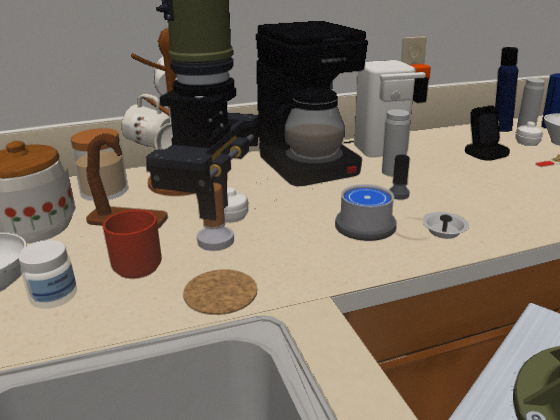

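The tamper is upright with its base at (215,238), over the mat at (221,291). Lowering to just above the mat, then gently down to contact.

```bash
python3 -m creep '[{"fingers":0,"x":0.2,"y":0.02,"z":-0.02,"twist":0},{"fingers":0,"x":0.55,"y":0.02,"z":-0.02,"twist":0},{"fingers":0,"x":0.95,"y":0.02,"z":-0.02,"twist":0},{"fingers":0,"x":1.35,"y":0.02,"z":-0.02,"twist":0},{"fingers":0,"x":1.65,"y":0.02,"z":-0.02,"twist":0},{"fingers":0,"x":1.85,"y":0.02,"z":-0.02,"twist":0},{"fingers":0,"x":1.93,"y":0.02,"z":-0.02,"twist":0},{"fingers":0,"x":1.93,"y":0.02,"z":-0.02,"twist":0},{"fingers":0,"x":1.93,"y":0.02,"z":-0.02,"twist":0}]'
python3 togo.py .517 .109 .0512
python3 -m creep '[{"fingers":0,"x":0.03,"y":0,"z":0,"twist":0},{"fingers":0,"x":0.06,"y":0,"z":0,"twist":0},{"fingers":0,"x":0.08,"y":0,"z":0,"twist":0},{"fingers":0,"x":0.08,"y":0,"z":0,"twist":0},{"fingers":0,"x":0.08,"y":0,"z":0,"twist":0}]'
```

```text
time: 12.6
position: [0.5177, 0.1099, 0.0561]
tool_rot: [0.893, 1.379, -0.892]
ft_force: [-0.3, 0.4, -2.3]
grip_width: 0.332
t 12.6 pos [0.5177 0.1099 0.0561] q [ 0.4   0.3  -0.75  1.92  0.24  1.02 -1.59] F [-0.3  0.4 -2.3] w 0.33171190286294117
tool x [ 7.e-04  1.e-04 -1.e+00] z [ 0.41  -0.912  0.   ] togo units xyz [ 0.123 -0.024  0.014]
time: 13.02
position: [0.5173, 0.1099, 0.0527]
tool_rot: [0.892, 1.38, -0.892]
ft_force: [1.6, -0.5, -3.1]
grip_width: 0.33
```

```bash
python3 -m creep '[{"fingers":0,"x":0.02,"y":0,"z":0,"twist":0},{"fingers":0,"x":0.04,"y":0,"z":0,"twist":0},{"fingers":0,"x":0.05,"y":0,"z":0,"twist":0},{"fingers":0,"x":0.05,"y":0,"z":0,"twist":0},{"fingers":0,"x":0.05,"y":0,"z":0,"twist":0}]'
```

```text
time: 13.43
position: [0.5174, 0.11, 0.0512]
tool_rot: [0.892, 1.38, -0.892]
ft_force: [-2.9, 0.3, 4.9]
grip_width: 0.329
```

That is contact with the mat: the force changed sign at z 0.0512, the height the TCP had when I picked the tamper up. Releasing gently.

```bash
python3 -m creep '[{"fingers":0,"x":-0.02,"y":0,"z":0,"twist":0},{"fingers":0,"x":-0.02,"y":0,"z":0,"twist":0},{"fingers":0.34,"x":-0.02,"y":0,"z":0,"twist":0},{"fingers":0.36,"x":-0.02,"y":0,"z":0,"twist":0},{"fingers":0.4,"x":-0.02,"y":0,"z":0,"twist":0},{"fingers":0.5,"x":-0.02,"y":0,"z":0,"twist":0},{"fingers":0.65,"x":-0.02,"y":0,"z":0,"twist":0},{"fingers":0.8,"x":-0.02,"y":0,"z":0,"twist":0},{"fingers":1,"x":-0.02,"y":0,"z":0,"twist":0},{"fingers":1,"x":-0.02,"y":0,"z":0,"twist":0},{"fingers":1,"x":-0.02,"y":0,"z":0,"twist":0},{"fingers":1,"x":-0.02,"y":0,"z":0,"twist":0}]' 10
python3 - <<'E'
from h import *
d=viewer.get_image("scene");save(d,"scene8.png")
E
```

```text
time: 14.43
position: [0.5172, 0.1099, 0.0513]
tool_rot: [0.892, 1.38, -0.892]
ft_force: [0.6, 0.1, -0.3]
grip_width: 0.845
```

View pics/scene8.png

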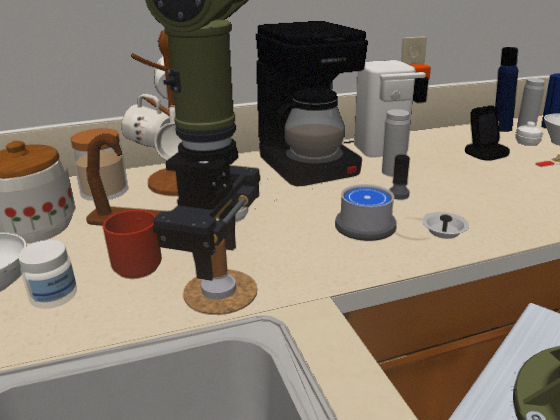

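The tamper stands on the mat with its base at (217,288), and the fingers are clear of it. I'll raise straight up and then move aside.

```bash
python3 -m creep '[{"fingers":1,"x":0,"y":0,"z":0,"twist":0},{"fingers":1,"x":0,"y":0,"z":0,"twist":0},{"fingers":1,"x":-0.3,"y":0,"z":0,"twist":0},{"fingers":1,"x":-0.7,"y":0,"z":0,"twist":0},{"fingers":1,"x":-1.2,"y":0,"z":0,"twist":0},{"fingers":1,"x":-1.8,"y":0,"z":0,"twist":0},{"fingers":1,"x":-2.4,"y":0,"z":0,"twist":0},{"fingers":1,"x":-3,"y":0,"z":0,"twist":0},{"fingers":1,"x":-3.6,"y":0,"z":0,"twist":0},{"fingers":1,"x":-4,"y":0,"z":0,"twist":0},{"fingers":1,"x":-4,"y":-0.6,"z":0.8,"twist":0},{"fingers":1,"x":-4,"y":-1.2,"z":1.5,"twist":0},{"fingers":1,"x":-4,"y":-1.8,"z":2.3,"twist":0},{"fingers":1,"x":-4,"y":-2.4,"z":3.1,"twist":0},{"fingers":1,"x":-4,"y":-2.8,"z":3.6,"twist":0},{"fingers":1,"x":-4,"y":-2.8,"z":3.6,"twist":0},{"fingers":1,"x":-4,"y":-2.8,"z":3.6,"twist":0}]'
python3 - <<'E'
from meas import *
dt,ds=viewer.get_image("top"),viewer.get_image("scene")
save(ds,"scene9.png");save(dt,"top9.png");run(dt,ds)
E
```

```text
time: 15.9
position: [0.4739, -0.0687, 0.2122]
tool_rot: [0.895, 1.378, -0.895]
ft_force: [-0.1, 0.2, 0.3]
grip_width: 1.0
top blue [ 6.  82.5] area 216.5 medz 0.1578 ctr@0.057 [[0.7687 0.5112 0.057 ]] circ [0.76825173 0.51277019] 0.018369900182345557
top 0.08 114 [177.7 148.4] [0.6338 0.1477 0.0841] [0.6258 0.1141 0.0801] [0.6495 0.1875 0.0879]
top 0.08 208 [195.5 210.6] [0.5174 0.1082 0.0889] [0.5041 0.0947 0.0819] [0.5322 0.1228 0.093 ]
top 0.03 222 [186.2 153.5] [0.6307 0.1355 0.0563] [0.6256 0.1142 0.0302] [0.6493 0.1782 0.08  ]
top 0.03 76 [202.6 216.3] [0.5092 0.0977 0.0559] [0.5035 0.0942 0.0323] [0.5268 0.1166 0.0781]
scene blue [366.  196.1] area 519.5 medz 0.0595 ctr@0.057 [[ 0.4677 -0.2053  0.057 ]] circ [ 0.4671554  -0.20625786] 0.03530005177261805
scene 0.08 231 [137.2 230.8] [0.6319 0.1627 0.0848] [0.6248 0.117  0.08  ] [0.6499 0.1897 0.0887]
scene 0.08 293 [214.1 242.6] [0.5129 0.1152 0.0902] [0.5031 0.0964 0.0801] [0.5324 0.1259 0.093 ]
scene 0.03 1210 [138.9 248.2] [0.6307 0.1644 0.0558] [0.624  0.1185 0.03  ] [0.65   0.1896 0.08  ]
scene 0.03 595 [216.1 263.9] [0.5078 0.1193 0.0567] [0.5023 0.0963 0.0301] [0.5304 0.1263 0.08  ]
```

View pics/scene9.png

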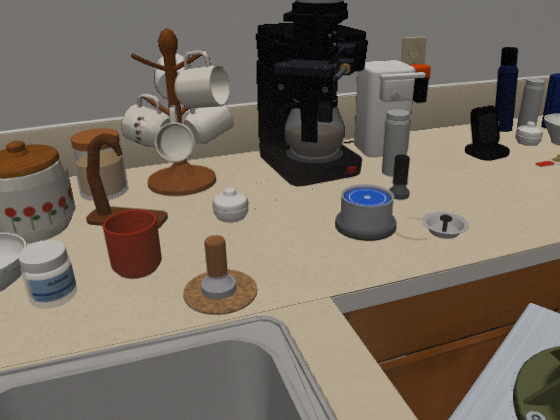

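View pics/top9.png

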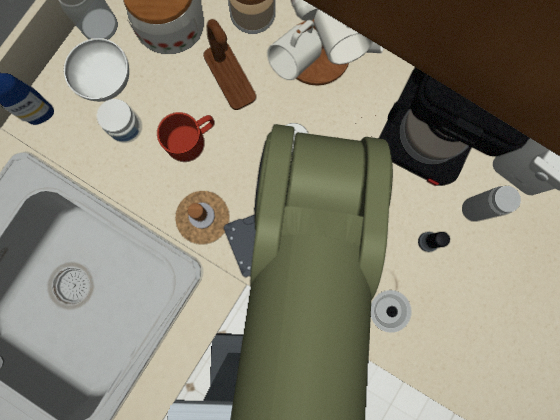

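The tamper stands upright at (216,262) in the scene view. Its top is at about (0.518, 0.109, 0.09), within 2 mm of the mat centre. The plate is back up, and the gripper is clear at z 0.21. Handing in.

Run:
```python
from h import *
print(workorder.close_job())
```

```text
the job is handed in; nothing more can be done
None
```

The practice tamp is done and handed in at about 16 s of the 48 s limit. I picked up the wooden-handled tamper, pressed the blue plate to its stop and held it there for about 1 s. I then lifted off and stood the tamper back on the cork mat.

**Press:** At the stop the tool was at z 0.0889 m, where 0.0892 m was expected. The force rose sharply from about 10 N to 27 N, with up to about 9 N of sideways force. The tamper looked upright in the picture. I saw no wrist reading near the 120 N limit.

**After the press:** The plate sprang back to its starting height; its size and position in the scene image match the first picture.

**Final placing:** The tamper is upright within 2 mm of the mat centre, with its top about 0.09 m above the worktop. The gripper is open and clear at z 0.21 m.

**Disagreements:**
- My first move was refused because the rows lacked some keys; nothing moved.
- The two cameras put the cup centre about 5–7 mm apart. The near rim hides part of the plate in the scene view, so I used the top view.
- At the end the arm hid the cup in the top view, so I checked the plate's return in the scene view only.

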